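Shut the label drawer and zero the label counter

ROBOT

A 6-joint arm with a two-finger parallel gripper is mounted at the origin on the work surface. World frame = base frame: x ahead of the robot, y to its left, z up, the work surface at z = 0. Lengths are in mm, angles in rad, forces in N, time in s.
With the tool pointing down it reaches from about 350 to 775 mm from the base axis. Payload 7.3 kg.
Tool frame: the origin (TCP) lies midway between the tips of the shut fingers; the grasp point (between the pads) lies 19 mm behind it; z points along the fingers, y is the line along which they close (so a half turn about z gives the same grasp; the last joint's range is limited). The gripper opens to 92 mm and grips with 3 to 60 N. Pads are 19 mm wide; open, the fingers measure 130 mm over their backs; the gripper's body (75 mm by 190 mm) begins 47 mm behind the grasp point.
Start: joints at [-1.334, 0.342, 1.524, -0, 1.275, -0.146], TCP at [196.121, -487.013, 226.741] pointing down, gripper open.
Joint ranges: [-2.53, 2.53], [-0.77, 2.02], [0.04, 2.7], [-1, 4.14], [0.28, 2.66], [-3.11, 3.11]. Speed limits (rad/s): [2.57, 2.57, 3.14, 3.14, 3.14, 3.14].

INTERFACE

Orientations are given as [roll, pitch, yaw] about the fixed x, y, z axes, in that order (R = Rz(yaw) Ry(pitch) Rx(roll)).
In Python, from plant import bot gives the robot as it stands.
- The arm moves only by the tool servo_tool, never from a script. Its argument "deltas" is a list of rows, each a list of 2 entries, a list of its own where there are three numbers: the shift along the tool's x, y, z in m, then the turn, a rotation vector about the tool's x, y, z in degrees. A call has 1 to 20 rows; each row shifts and turns the commanded pose from where the row before left it, along the tool's axes as they then stand; what a row does not reach is not made up. A row lasts 1/8 s, in which the tool goes at most 62.5 mm and 10.7 degrees, less where a joint would pass 70% of its speed; a pose out of reach is approached as far as the arm can. A call with a gripper value outside its range is refused whole. "fingers" is the opening, from 0 (shut) to 1 (fully open), set as the call begins (left out, the last holds). The fingers move at their own pace and stop on an object; the grip force is fixed at half the most. Time passes only in rows, so rows that do not move let the fingers close. It gives the time, the measured TCP pose, the force, the opening and the grip force at its end, in the units of the state.
- bot.get_obs(): the state, without advancing time (a new reading comes with each control period).
- bot.capture(name): name is "side" or "top"; returns the picture (384x512x3 uint8, red, green, blue); there is no depth.
- bot.camera_model(name): a dict with "mtx" (3x3 intrinsics, pixels), "xyz" and "rotation" of the camera in the world. Camera axes: x right, y down, z forward; pixel columns grow to the right and rows downward; lengths in mm; the calibration is good to about 2 mm. A picture is of the moment at which its call begins. camera_model takes no time and is no camera call.
- bot.close_job(): hands the job in; it is judged then, once.
The state is a dict: "time": time; "joint_positions": joint angles; "dq": joint speeds; "tau": joint torques, N m; "tool_pos": TCP position; "tcp_rot": TCP orientation; "contact_force": force on the tool from outside, world axes, zero at the start; "moment": the same for the moment, N m; "grip_width": finger opening in mm; "finger_force": force on a finger pad.
Only numpy, scipy, OpenCV 4.12 (cv2) and the standard library are available. Lean on these libraries where they do the work, as an engineer would, in place of code of your own. Each camera call takes 0.05 s, during which the arm holds its last target. There are 200 camera calls.

TASK

A fresh label cassette has been loaded at the cheese counter. Push the label unit's open drawer fully home until it snaps in and stays seated, then turn the label counter's knob back to its zero stop. Let go of everything, and leave the cheese on its board, the jar and the bowl where they stand.

Things in the scene. Friction and masses are not known exactly. Their poses are not given: they have to be found in the camera images.
- label_unit: White label unit fixed to the counter top, 300 deep (x) x 220 wide (y) x 100 mm high, with a low grey hood (100 x 150 x 25 mm) rearward on its top. Origin: middle of its front's bottom edge; the unit's -x axis points out of the drawer front (towards the robot, give or take 10 degrees), z up. The drawer is its only moving part.
- label_drawer (a joint): Opening of the unit's drawer, m: 0 = fully home; grows as it comes out along the unit's -x (stop at 0.160). Starts 50 to 110 mm open. Slides with 1 N friction; over the last 16 mm a spring detent resists, up to about 6 N (7 N with friction); past the 6 mm point it snaps the drawer home by itself and holds it there with about 6 N. Short of that point it pushes it back out.
- label_drawer_pull (a point): Middle of the steel bar handle on the drawer front: bar 11 mm thick, 100 mm long along the unit's y, its centre 35 mm out from the panel face and 55 mm above the counter top. Panel 216 mm wide, from 5 to 95 mm above the counter top. Axes as the unit's; moves with the drawer. Push bar or panel along the unit's +x.
- counter: Label counter: fixed grey box 100 x 100 x 70 mm high; on its aluminium top the reset knob in the middle and ten black scale marks round it. The longest, thickest mark is zero, on the box's own -x side (towards the robot, give or take 25 degrees). Origin: centre of its underside. It stands to the left or the right of the label unit.
- reset_knob (a joint): Angle of the counter's reset knob, rad: 0 = hard zero stop, white pointer line at the zero mark; it grows clockwise seen from above (far stop 2.7). It starts between 0.9 and 2.3, so turn it anticlockwise seen from above to reset it. Friction about 0.03 N m; it stays where it is left.
- reset_knob_grip (a point): Grip point of the knob, on its vertical axis, 107 mm above the counter top. Black disc 44 mm across (top at 84 mm) with an upright bar grip 42 mm long, 14 mm thick, from 84 to 114 mm above the counter top. Site axes turn with the knob: x along the bar, the white pointer line on its -x end; z up.
- board: Bystander: loose light wood board 150 x 120 x 18 mm, on the other side of the label unit from the counter. Origin: centre of underside.
- cheese: Bystander: block of cheese 90 x 60 x 70 mm with dark rind, loose on the board. Origin: centre of underside.
- jar: Bystander: loose closed jar, 66 mm across, 90 mm high. Origin: centre of underside.
- bowl: Bystander: loose white bowl, 100 mm across, 45 mm high. Origin: centre of underside.
Not all that is in view belongs to the job. Several things have the shape of the counter; the one meant has the colours described above.

How it is judged:
By the outcome, as a careful person would: the job done as asked, in the order asked, and still so for the second after the job is handed in, with the robot touching nothing.
It also fails if it takes over 59 s, if anything falls off the work surface, if the arm or the gripper's body presses on something with over 40 N, if the wrist force passes 120 N, or if a joint passes its speed limit or range.

## Working session

There is one attempt and no reset: what is moved stays moved. The work goes in short steps, Python scripts to look and compute and a tool call to move; the robot and the scene stay as the last step left them, time stands still between calls to the robot, and variables do not carry over. Pictures are saved under pics/ and viewed, at most 10 in all, crops included, and the job is handed in when it is done.

Besides the shell and the picture viewer there is one more tool, called after ">>>" in YAML: its name, and indented under it one key for each argument. servo_tool: Moves the arm, as the interface text tells. Its arguments: {"type":"object","properties":{"deltas":{"type":"array"},"fingers":{"type":"number"}},"required":["deltas"]}

```bash
mkdir -p pics; python3 - <<'E'
from plant import bot
import cv2
for n in("top","side"):
    cv2.imwrite(f"pics/{n}0.png",bot.capture(n)[:,:,::-1]); m=bot.camera_model(n); print(n,m)
o=bot.get_obs(); print(o["time"],o["tool_pos"],o["tcp_rot"])
E
```

```text
top {'mtx': array([[414.34354272,   0.        , 247.43900625],
       [  0.        , 414.34354272, 194.22345526],
       [  0.        ,   0.        ,   1.        ]]), 'xyz': array([ 254.49270669,   76.82329787, 1453.89977375]), 'rotation': array([-2.96432458e+00, -1.53083776e-03, -1.56824193e+00])}
side {'mtx': array([[407.98907699,   0.        , 260.67884094],
       [  0.        , 407.98907699, 184.66759146],
       [  0.        ,   0.        ,   1.        ]]), 'xyz': array([272.12722594, 892.96444384, 855.42544432]), 'rotation': array([-2.30415383,  0.01727555, -2.89072302])}
0.1 [ 196.06390058 -486.6487089   226.13478176] [-3.14030024e+00 -2.46815395e-04  3.82781466e-01]
```

View pics/top0.png

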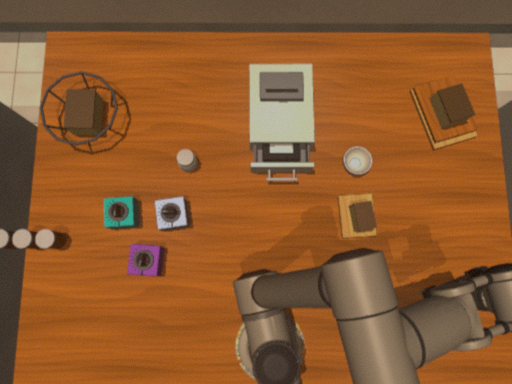

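View pics/side0.png

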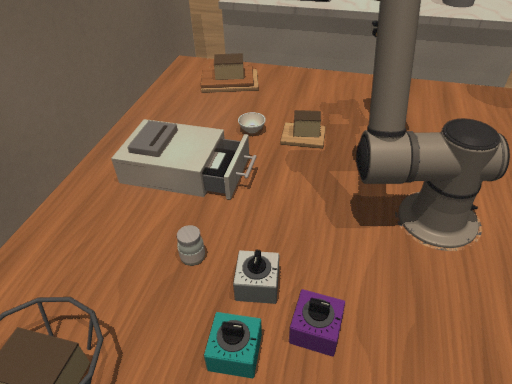

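Top view: the drawer is open, with its bar at about (283,180). There are three counter-shaped boxes: teal (120,212), grey/white (171,213) and purple (145,260). The grey one fits the description, with its grey body and aluminium top. The side view also shows it at (257,277). I'll confirm with an enlarged crop and measure.

```bash
cat > h.py <<'E'
import numpy as np, cv2
from scipy.spatial.transform import Rotation as R
from plant import bot
def ray(n,uv):
    m=bot.camera_model(n); Rm=R.from_euler('xyz',m["rotation"]).as_matrix()
    d=np.linalg.inv(m["mtx"])@np.c_[np.atleast_2d(uv),np.ones(len(np.atleast_2d(uv)))].T
    return m["xyz"],(Rm@d).T
def plane(n,uv,z):
    o,d=ray(n,uv); return o+d*((z-o[2])/d[:,2])[:,None]
def proj(n,p):
    m=bot.camera_model(n); Rm=R.from_euler('xyz',m["rotation"]).as_matrix()
    q=(np.atleast_2d(p)-m["xyz"])@Rm@m["mtx"].T; return q[:,:2]/q[:,2:]
E
python3 - <<'E'
from h import *
t=cv2.imread("pics/top0.png"); s=cv2.imread("pics/side0.png")
up=lambda im,x,y,w,k:cv2.resize(im[y:y+w,x:x+w],None,fx=k,fy=k,interpolation=cv2.INTER_CUBIC)
cv2.imwrite("pics/c.png",np.hstack([up(t,151,193,40,10),up(s,232,246,50,8)]))
# counter top face
hsv=cv2.cvtColor(t,cv2.COLOR_BGR2HSV)
def blob(mask,x0,y0,x1,y1):
    m=np.zeros_like(mask);m[y0:y1,x0:x1]=mask[y0:y1,x0:x1]
    return cv2.findContours(m,cv2.RETR_EXTERNAL,cv2.CHAIN_APPROX_NONE)[0]
low=((hsv[:,:,1]<70)&(hsv[:,:,2]>120)).astype(np.uint8)
c=max(blob(low,145,190,200,240),key=cv2.contourArea)
P=plane("top",c[:,0,:].astype(float),70)[:,:2].astype(np.float32)
print("counter",cv2.minAreaRect(P))
# dark knob
dk=(hsv[:,:,2]<75).astype(np.uint8)
c=max(blob(dk,155,197,188,230),key=cv2.contourArea)
print("knob disc",cv2.minEnclosingCircle(c), plane("top",np.array([cv2.minEnclosingCircle(c)[0]]),84))
# unit top
c=max(blob(low,240,55,325,150),key=cv2.contourArea)
P=plane("top",c[:,0,:].astype(float),100)[:,:2].astype(np.float32); print("unit",cv2.minAreaRect(P))
# drawer bar
c=blob(low,260,174,306,190); c=max(c,key=cv2.contourArea)
P=plane("top",c[:,0,:].astype(float),58)[:,:2].astype(np.float32); print("bar",cv2.minAreaRect(P),P.min(0),P.max(0))
print("scene", plane("top",[[187,160],[358,161],[357,216]],45))
E
```

```text
counter ((439.79608154296875, 335.1156311035156), (99.95121002197266, 98.96666717529297), 9.079011917114258)
knob disc ((170.0, 212.0), 7.071167945861816) [[439.00437043 333.2449897   84.        ]]
unit ((820.2179565429688, -40.71534729003906), (285.2562561035156, 216.55088806152344), 0.17375211417675018)
bar ((565.2614135742188, -41.884586334228516), (21.17858123779297, 99.9383544921875), 0.16652531921863556) [554.5569  -91.87411] [575.9768     8.063829]
scene [[ 628.18175062  287.49289928   45.        ]
 [ 626.34142763 -312.04296463   45.        ]
 [ 432.21952856 -299.97739582   45.        ]]
```

View pics/c.png

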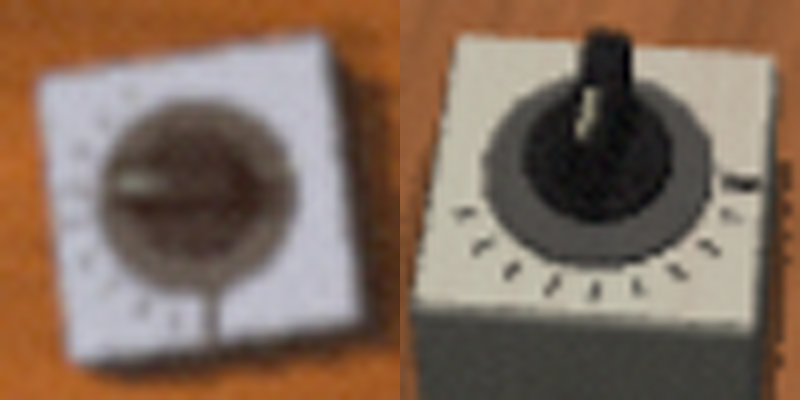

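The crop confirms the grey counter: grey sides, aluminium top, long zero mark pointing -x and slightly -y. The white pointer points about +y, so the knob is near 1.76 rad. I'll move to the drawer first.

>>> servo_tool:
  deltas:
    - [[0, 0, 0], [0, 0, 7.3]]
    - [[0, 0, 0], [0, 0, 7.3]]
    - [[0, 0, 0], [0, 0, 7.3]]
    - [[0.0234, -0.0318, 0], [0, 0, 0]]
    - [[0.0234, -0.0318, 0], [0, 0, 0]]
    - [[0.0234, -0.0318, 0], [0, 0, 0]]
    - [[0.0234, -0.0318, 0], [0, 0, 0]]
    - [[0.0234, -0.0318, 0], [0, 0, 0]]
    - [[0.0234, -0.0318, 0], [0, 0, 0]]
    - [[0.0234, -0.0318, 0], [0, 0, 0]]
    - [[0.0234, -0.0318, 0], [0, 0, 0]]
    - [[0.0234, -0.0318, 0], [0, 0, 0]]
    - [[0.0234, -0.0318, 0], [0, 0, 0]]
    - [[0.0234, -0.0318, 0], [0, 0, 0]]
    - [[0.0234, -0.0318, 0], [0, 0, 0]]
    - [[0.0234, -0.0318, 0], [0, 0, 0]]
    - [[0.0234, -0.0318, 0], [0, 0, 0]]
    - [[0, 0, 0], [0, 0, 0]]
  fingers: 0

```text
time: 2.35
tool_pos: [524.2, -39.7, 226.1]
tcp_rot: [-3.141, 0.001, 0.004]
contact_force: [-0.7, -0.2, -0.7]
grip_width: 0.5
finger_force: 0.0
```

```bash
python3 - <<'E'
from h import *
t=cv2.imread("pics/top0.png"); g=cv2.cvtColor(t,cv2.COLOR_BGR2HSV)
low=((g[:,:,1]<70)&(g[:,:,2]>120))
# unit side edges -> yaw
for nm,f in(("L",lambda r:240+np.argmax(low[r,240:325])),("R",lambda r:324-np.argmax(low[r,240:325][::-1]))):
    uv=np.array([[f(r),r] for r in range(72,138)],float); P=plane("top",uv,100)
    print(nm,np.polyfit(P[:,0],P[:,1],1))
# panel front edge (first light from below, avoiding bar columns)
uv=np.array([[c,176-np.argmax(low[150:177,c][::-1])] for c in list(range(254,266))+list(range(300,312))],float)
P=plane("top",uv,95);print("panel",np.polyfit(P[:,1],P[:,0],1))
uv=np.array([[c,190-np.argmax(low[170:191,c][::-1])] for c in range(271,296)],float)
P=plane("top",uv,55);print("bar",np.polyfit(P[:,1],P[:,0],1))
# pointer & bar on knob
c=up=cv2.resize(t[193:233,151:191],None,fx=10,fy=10,interpolation=cv2.INTER_CUBIC)
E
```

```text
L [1.46444749e-03 6.61407946e+01]
R [ 8.10575913e-03 -1.53800382e+02]
panel [-2.93760121e-03  5.94878172e+02]
bar [-1.23253695e-02  5.58136474e+02]
```

Unit yaw is under 0.5°, the bar centre is at x≈559, y≈-42, and the tool is clear of it at x=524. Next I descend.

>>> servo_tool:
  deltas:
    - [[0, 0, 0.03], [0, 0, 0]]
    - [[0, 0, 0.03], [0, 0, 0]]
    - [[0, 0, 0.03], [0, 0, 0]]
    - [[0, 0, 0.03], [0, 0, 0]]
    - [[0, 0, 0.03], [0, 0, 0]]
    - [[0, 0.002, 0.029], [0, 0, 0]]
    - [[0, 0, 0], [0, 0, 0]]

```text
time: 3.22
tool_pos: [521.4, -44.1, 46.0]
tcp_rot: [-3.141, 0.005, -0.0]
contact_force: [0.2, -0.8, -0.1]
grip_width: 0.1
finger_force: 0.0
```

>>> servo_tool:
  deltas:
    - [[0.01, 0, 0], [0, 0, 0]]
    - [[0.01, 0, 0], [0, 0, 0]]
    - [[0.01, 0, 0], [0, 0, 0]]
    - [[0.01, 0, 0], [0, 0, 0]]
    - [[0.01, 0, 0], [0, 0, 0]]
    - [[0.01, 0, 0], [0, 0, 0]]
    - [[0, 0, 0], [0, 0, 0]]

```text
time: 4.1
tool_pos: [584.4, -43.6, 47.6]
tcp_rot: [3.141, -0.001, 0.001]
contact_force: [-0.6, -0.3, -0.5]
grip_width: 0.5
finger_force: 0.0
```

>>> servo_tool:
  deltas:
    - [[0.004, 0, 0], [0, 0, 0]]
    - [[0.004, 0, 0], [0, 0, 0]]
    - [[0.004, 0, 0], [0, 0, 0]]
    - [[0.004, 0, 0], [0, 0, 0]]
    - [[0, 0, 0], [0, 0, 0]]

```text
time: 4.72
tool_pos: [598.8, -43.5, 47.5]
tcp_rot: [-3.141, 0.002, 0.001]
contact_force: [-4.0, 0.1, 1.0]
grip_width: 0.5
finger_force: 2.1
```

```bash
python3 - <<'E'
from h import *
t=bot.capture("top")[:,:,::-1];s=bot.capture("side")[:,:,::-1]
up=lambda im,x,y,w,h,k:cv2.resize(im[y:y+h,x:x+w],None,fx=k,fy=k,interpolation=cv2.INTER_CUBIC)
cv2.imwrite("pics/d1.png",np.hstack([up(t,235,110,100,100,4),up(s,180,110,100,100,4)]))
E
```

```text
(no output)
```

View pics/d1.png

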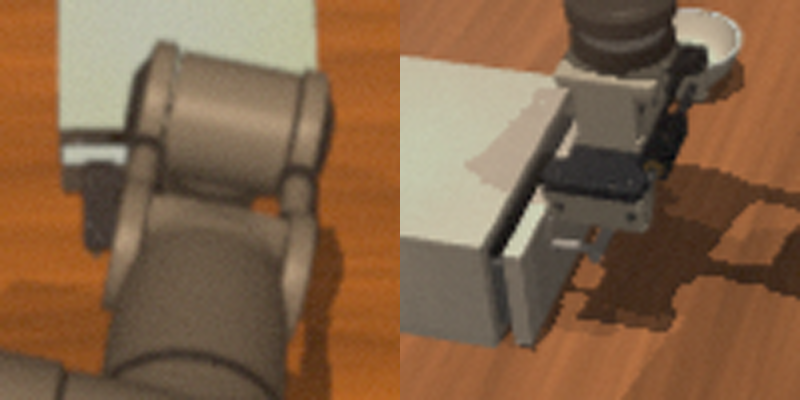

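The fingers are on the bar and the drawer is down to a small gap (side crop, about (500,260)). The force of 4 N shows it's in the detent, so I'll push on in small steps.

>>> servo_tool:
  deltas:
    - [[0.003, 0, 0], [0, 0, 0]]
    - [[0.003, 0, 0], [0, 0, 0]]
    - [[0.002, 0, 0], [0, 0, 0]]
    - [[0, 0, 0], [0, 0, 0]]

```text
time: 5.32
tool_pos: [604.9, -43.4, 47.5]
tcp_rot: [-3.141, 0.006, 0.001]
contact_force: [-10.6, 0.2, 4.3]
grip_width: 0.6
finger_force: 5.3
```

>>> servo_tool:
  deltas:
    - [[0.002, 0, 0], [0, 0, 0]]
    - [[0.002, 0, 0], [0, 0, 0]]
    - [[0, 0, 0], [0, 0, 0]]

```text
time: 5.7
tool_pos: [611.1, -43.5, 47.5]
tcp_rot: [-3.141, 0.001, 0.001]
contact_force: [-3.2, 1.4, -0.8]
grip_width: 0.5
finger_force: 1.4
```

>>> servo_tool:
  deltas:
    - [[0.002, 0, 0], [0, 0, 0]]
    - [[0.002, 0, 0], [0, 0, 0]]
    - [[0, 0, 0], [0, 0, 0]]

```text
time: 6.08
tool_pos: [613.1, -43.4, 47.5]
tcp_rot: [-3.141, 0.006, 0.001]
contact_force: [-12.8, -0.1, 5.7]
grip_width: 0.3
finger_force: 6.1
```

>>> servo_tool:
  deltas:
    - [[0.002, 0, 0], [0, 0, 0]]
    - [[0, 0, 0], [0, 0, 0]]

```text
time: 6.32
tool_pos: [613.2, -43.4, 47.5]
tcp_rot: [-3.141, 0.01, 0.001]
contact_force: [-19.3, 0.6, 10.6]
grip_width: 0.4
finger_force: 9.5
```

>>> servo_tool:
  deltas:
    - [[-0.02, 0, 0], [0, 0, 0]]
    - [[-0.03, 0, 0], [0, 0, 0]]
    - [[-0.01, 0, -0.03], [0, 0, 0]]
    - [[0, 0, -0.05], [0, 0, 0]]
    - [[0, 0, -0.05], [0, 0, 0]]
    - [[0, 0, -0.04], [0, 0, 0]]
    - [[0, 0, 0], [0, 0, 0]]
  fingers: 1

```text
time: 7.2
tool_pos: [560.5, -44.2, 222.0]
tcp_rot: [3.139, -0.011, 0.001]
contact_force: [-0.5, -0.1, -0.5]
grip_width: 65.6
finger_force: 0.0
```

```bash
python3 - <<'E'
from h import *
t=bot.capture("top")[:,:,::-1];s=bot.capture("side")[:,:,::-1]
up=lambda im,x,y,w,h,k:cv2.resize(im[y:y+h,x:x+w],None,fx=k,fy=k,interpolation=cv2.INTER_CUBIC)
cv2.imwrite("pics/d2.png",np.hstack([up(t,151,193,40,40,10),up(s,180,110,100,100,4)]))
# pointer: brightest pixels inside knob disc
g=cv2.cvtColor(np.ascontiguousarray(t),cv2.COLOR_BGR2GRAY).astype(float)
G=cv2.resize(g,None,fx=4,fy=4,interpolation=cv2.INTER_CUBIC)
ax=[439.6,334.8]
for z in(84,114): print(z,proj("top",[[*ax,z]]))
# bar: darkest blob within disc
c=proj("top",[[*ax,114]])[0]
yy,xx=np.mgrid[0:384,0:512]; m=np.hypot(xx-c[0],yy-c[1])<8
w=np.clip(g[m].mean()-8-g[m],0,None); P=plane("top",np.c_[xx[m],yy[m]].astype(float),110)[:,:2]
mu=(w[:,None]*P).sum(0)/w.sum(); C=((P-mu).T*w)@(P-mu)/w.sum(); e,v=np.linalg.eigh(C); print("dark",mu,e,v[:,1])
m=np.hypot(xx-c[0],yy-c[1])<9; m&=np.hypot(xx-162,yy-212)<5
w=np.clip(g[m]-np.median(g[m])-5,0,None);P=plane("top",np.c_[xx[m],yy[m]].astype(float),114)[:,:2];print("ptr",(w[:,None]*P).sum(0)/w.sum())
np.set_printoptions(linewidth=200);print(g[205:220,158:184].astype(int))
E
```

```text
84 [[169.53963775 211.82143786]]
114 [[167.85135527 210.58385777]]
dark [437.01132215 326.50087974] [ 70.28343678 106.24689872] [-0.19730606  0.98034194]
ptr [439.49798489 360.30298569]
[[189 189 180 166 170 147 118 104  85  81  79  83  80  81  80  86  87  89 101 128 166 184 191 191 189 177]
 [187 188 185 176 155 121  95  86  79  68  66  62  64  59  65  76  81  84  85  98 133 165 185 191 189 179]
 [177 173 185 170 129  95  88  78  64  55  60  58  51  55  57  60  64  71  85  89  96 134 179 191 189 179]
 [170 159 173 150 101  82  77  63  54  52  51  53  55  49  49  54  50  58  79  85  89 117 175 188 190 180]
 [182 180 165 122  76  73  69  61  54  51  52  50  51  49  52  50  44  53  70  81  89 112 164 189 187 183]
 [185 180 156 109  89  94  94  83  72  67  62  51  56  57  53  50  43  43  51  73  82 100 134 180 188 190]
 [167 166 150 109  97 112 112  99  85  72  63  62  56  54  62  50  42  38  48  51  71  85 118 176 188 191]
 [167 155 141 100  69  74  75  65  65  56  57  54  51  50  57  54  44  42  42  52  64  80 110 179 187 193]
 [184 172 138  96  69  53  48  44  45  38  44  41  43  47  44  40  41  41  47  55  64  81 115 177 192 189]
 [175 168 139 102  82  73  59  48  50  52  47  55  53  49  50  49  51  48  54  67  76  93 132 180 187 186]
 [163 168 156 111  92  87  78  64  56  61  58  62  60  62  60  58  54  56  68  87  89 112 162 185 190 186]
 [187 185 172 124  97  90  82  70  65  60  63  60  61  65  57  59  58  73  87  93  92 120 174 190 187 191]
 [188 187 177 147 105  91  87  79  70  64  57  60  61  60  55  56  68  85  90  91 104 146 183 192 191 190]
 [182 172 178 171 131 101  95  91  85  76  74  71  64  71  70  69  85  96  92 100 129 171 187 188 189 189]
 [181 162 178 183 156 124  98  94  92  89  89  83  86  91  92  89  93  91 101 123 160 183 189 190 188 188]]
```

View pics/d2.png

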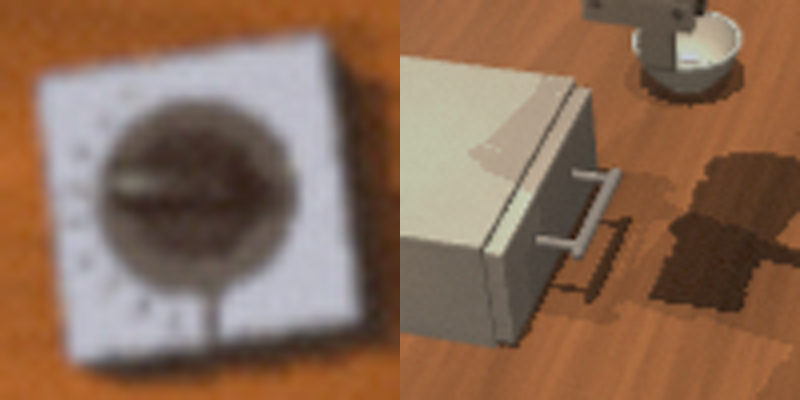

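The side crop shows the drawer panel flush with the unit's front, so it's seated. I'll go above the knob and align the closing line across the bar, with yaw at 90°.

>>> servo_tool:
  deltas:
    - [[-0.012, -0.0379, 0], [0, 0, 0]]
    - [[-0.012, -0.0379, 0], [0, 0, 0]]
    - [[-0.012, -0.0379, 0], [0, 0, 0]]
    - [[-0.012, -0.0379, 0], [0, 0, 0]]
    - [[-0.012, -0.0379, 0], [0, 0, 0]]
    - [[-0.012, -0.0379, 0], [0, 0, 0]]
    - [[-0.012, -0.0379, 0], [0, 0, 0]]
    - [[-0.012, -0.0379, 0], [0, 0, 0]]
    - [[-0.012, -0.0379, 0], [0, 0, 0]]
    - [[-0.012, -0.0379, 0], [0, 0, 0]]
    - [[0, 0, 0], [0, 0, -10]]
    - [[0, 0, 0], [0, 0, -10]]
    - [[0, 0, 0], [0, 0, -10]]
    - [[0, 0, 0], [0, 0, -10]]
    - [[0, 0, 0], [0, 0, -10]]
    - [[0, 0, 0], [0, 0, -10]]
    - [[0, 0, 0], [0, 0, -10]]
    - [[0, 0, 0], [0, 0, -10]]
    - [[0, 0, 0], [0, 0, -10]]
    - [[0, 0, 0], [0, 0, 0]]
  fingers: 1

```text
time: 9.8
tool_pos: [437.0, 335.2, 216.1]
tcp_rot: [-3.14, 0.001, 1.57]
contact_force: [0.1, 0.3, 0.3]
grip_width: 91.8
finger_force: 0.0
```

>>> servo_tool:
  deltas:
    - [[0, 0.003, 0.025], [0, 0, 0]]
    - [[0, 0, 0.025], [0, 0, 0]]
    - [[0, 0, 0.025], [0, 0, 0]]
    - [[0, 0, 0.025], [0, 0, 0]]
    - [[0, 0, 0.015], [0, 0, 0]]
    - [[0, 0, 0.01], [0, 0, 0]]
    - [[0, 0, 0], [0, 0, 0]]

```text
time: 10.68
tool_pos: [440.1, 335.2, 92.3]
tcp_rot: [-3.141, 0.0, 1.571]
contact_force: [0.0, -0.0, 1.0]
grip_width: 91.7
finger_force: 0.0
```

>>> servo_tool:
  deltas:
    - [[0, 0, 0], [0, 0, 0]]
    - [[0, 0, 0], [0, 0, 0]]
    - [[0, 0, 0], [0, 0, 0]]
    - [[0, 0, 0], [0, 0, 0]]
    - [[0, 0, 0], [0, 0, 0]]
    - [[0, 0, 0], [0, 0, 0]]
  fingers: 0

```text
time: 11.42
tool_pos: [440.2, 335.3, 92.7]
tcp_rot: [3.142, 0.0, 1.571]
contact_force: [-0.2, -0.9, 0.7]
grip_width: 36.4
finger_force: 0.0
```

```bash
python3 - <<'E'
from h import *
s=bot.capture("side")[:,:,::-1]
cv2.imwrite("pics/k1.png",cv2.resize(s[180:310,190:330],None,fx=4,fy=4,interpolation=cv2.INTER_CUBIC))
o=bot.get_obs();print({k:np.round(o[k],3) for k in("time","tool_pos","joint_positions","contact_force","moment","grip_width","finger_force")})
E
```

```text
{'time': np.float64(11.475), 'tool_pos': array([440.248, 335.311,  92.654]), 'joint_positions': array([ 0.512,  0.533,  1.622, -0.   ,  0.987,  0.512]), 'contact_force': array([0.004, 0.049, 0.285]), 'moment': array([-0.003, -0.17 , -0.002]), 'grip_width': np.float64(32.409), 'finger_force': np.float64(0.0)}
```

View pics/k1.png

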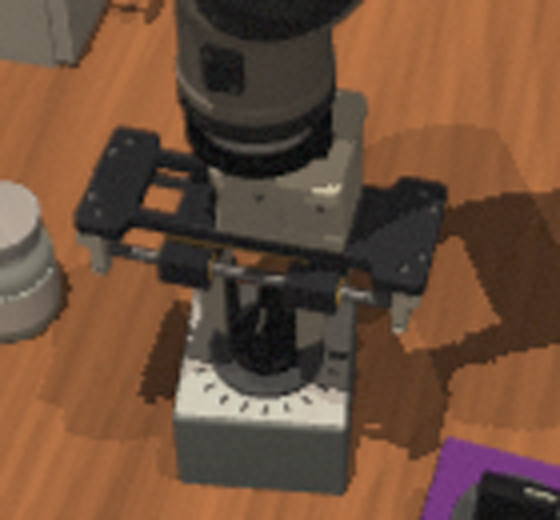

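The bar stands centred between the fingers at crop (262,320), and they're still closing.

>>> servo_tool:
  deltas:
    - [[0, 0, 0], [0, 0, 0]]
    - [[0, 0, 0], [0, 0, 0]]
    - [[0, 0, 0], [0, 0, 0]]
    - [[0, 0, 0], [0, 0, 0]]
    - [[0, 0, 0], [0, 0, 0]]

```text
time: 12.1
tool_pos: [440.0, 335.4, 92.6]
tcp_rot: [-3.141, 0.0, 1.571]
contact_force: [-1.5, 0.3, 2.0]
grip_width: 13.9
finger_force: 29.8
```

>>> servo_tool:
  deltas:
    - [[0, 0, 0], [0, 0, -8]]
    - [[0, 0, 0], [0, 0, -8]]
    - [[0, 0, 0], [0, 0, -8]]
    - [[0, 0, 0], [0, 0, -8]]
    - [[0, 0, 0], [0, 0, -8]]
    - [[0, 0, 0], [0, 0, 0]]

```text
time: 12.85
tool_pos: [440.4, 335.5, 92.6]
tcp_rot: [3.141, 0.0, 2.268]
contact_force: [-1.0, 1.1, -2.3]
grip_width: 13.9
finger_force: 29.8
```

>>> servo_tool:
  deltas:
    - [[0, 0, 0], [0, 0, -8]]
    - [[0, 0, 0], [0, 0, -8]]
    - [[0, 0, 0], [0, 0, -8]]
    - [[0, 0, 0], [0, 0, -8]]
    - [[0, 0, 0], [0, 0, -8]]
    - [[0, 0, 0], [0, 0, -8]]
    - [[0, 0, 0], [0, 0, -4]]
    - [[0, 0, 0], [0, 0, 0]]

```text
time: 13.85
tool_pos: [440.6, 335.9, 92.7]
tcp_rot: [3.141, 0.001, -3.109]
contact_force: [0.5, 4.1, -2.5]
grip_width: 13.8
finger_force: 29.8
```

```bash
python3 - <<'E'
from plant import bot
o=bot.get_obs();print(o["tcp_rot"],o["contact_force"],o["moment"])
E
```

```text
[ 3.14052143e+00  8.39181233e-04 -3.10937348e+00] [ 0.45964164  4.14617932 -2.51548509] [ 0.91354769 -0.19440428  0.02550825]
```

>>> servo_tool:
  deltas:
    - [[0, 0, 0], [0, 0, -2]]
    - [[0, 0, 0], [0, 0, -2]]
    - [[0, 0, 0], [0, 0, 0]]

```text
time: 14.22
tool_pos: [440.5, 336.0, 92.7]
tcp_rot: [3.141, 0.001, -3.038]
contact_force: [-0.3, 4.7, -2.5]
grip_width: 13.8
finger_force: 29.8
```

```bash
python3 - <<'E'
from plant import bot
o=bot.get_obs();print(o["tcp_rot"],o["contact_force"],o["moment"])
E
```

```text
[ 3.14052990e+00  9.57017596e-04 -3.03794984e+00] [-0.25161729  4.70375809 -2.52750236] [ 1.09745513 -0.15991502  0.05888704]
```

>>> servo_tool:
  deltas:
    - [[0, 0, 0], [0, 0, -2]]
    - [[0, 0, 0], [0, 0, -2]]
    - [[0, 0, 0], [0, 0, 0]]

```text
time: 14.6
tool_pos: [440.7, 336.0, 92.7]
tcp_rot: [3.14, 0.001, -2.97]
contact_force: [0.3, 5.3, -3.4]
grip_width: 13.7
finger_force: 30.3
```

```bash
python3 - <<'E'
from plant import bot
o=bot.get_obs();print(o["tcp_rot"],o["contact_force"],o["moment"])
E
```

```text
[ 3.14016969e+00  1.12034373e-03 -2.96964512e+00] [ 0.2607338   5.32814456 -3.42411821] [ 1.05866184 -0.29714984 -0.60876531]
```

>>> servo_tool:
  deltas:
    - [[0, 0, 0], [0, 0, -2]]
    - [[0, 0, 0], [0, 0, -2]]
    - [[0, 0, 0], [0, 0, 0]]

```text
time: 14.98
tool_pos: [441.0, 336.0, 92.7]
tcp_rot: [3.14, 0.002, -2.9]
contact_force: [1.8, 5.4, -3.4]
grip_width: 14.7
finger_force: 31.7
```

```bash
python3 - <<'E'
from plant import bot
o=bot.get_obs();print(o["tcp_rot"],o["contact_force"],o["moment"])
E
```

```text
[ 3.1400648e+00  1.8093761e-03 -2.9004363e+00] [ 1.8425739   5.41114979 -3.41699525] [ 1.08649454 -0.44300017 -0.77854145]
```

The vertical moment jumped to −0.6…−0.8 N m at about 189°, so the zero stop is reached. I'll release there, keeping the bias towards the stop, and rise.

>>> servo_tool:
  deltas:
    - [[0, 0, 0], [0, 0, 0]]
    - [[0, 0, 0], [0, 0, 0]]
    - [[0, 0, 0], [0, 0, 0]]
    - [[0, 0, 0], [0, 0, 0]]
    - [[0, 0, 0], [0, 0, 0]]
    - [[0, 0, -0.02], [0, 0, 0]]
    - [[0, 0, -0.03], [0, 0, 0]]
    - [[0, 0, -0.04], [0, 0, 0]]
    - [[0, 0, -0.04], [0, 0, 0]]
    - [[0, 0, 0], [0, 0, 0]]
  fingers: 0.6

```text
time: 16.23
tool_pos: [441.7, 336.1, 226.0]
tcp_rot: [3.14, 0.007, -2.897]
contact_force: [0.1, 0.1, 0.2]
grip_width: 54.8
finger_force: 0.0
```

>>> servo_tool:
  deltas:
    - [[0, 0.04, 0], [0, 0, 0]]
    - [[0, -0.04, 0], [0, 0, 0]]
    - [[0, -0.04, 0], [0, 0, 0]]
    - [[0, -0.04, 0], [0, 0, 0]]
    - [[0, -0.04, 0], [0, 0, 0]]
    - [[0, -0.04, 0], [0, 0, 0]]
    - [[0, -0.04, 0], [0, 0, 0]]
    - [[0, -0.04, 0], [0, 0, 0]]
    - [[0, -0.04, 0], [0, 0, 0]]
    - [[0, 0, 0], [0, 0, 0]]

```text
time: 17.48
tool_pos: [508.1, 61.5, 221.5]
tcp_rot: [3.142, -0.002, -2.9]
contact_force: [-0.3, 0.3, -0.7]
grip_width: 55.1
finger_force: 0.0
```

```bash
python3 - <<'E'
from h import *
t=bot.capture("top")[:,:,::-1];s=bot.capture("side")[:,:,::-1]
up=lambda im,x,y,w,h,k:cv2.resize(im[y:y+h,x:x+w],None,fx=k,fy=k,interpolation=cv2.INTER_CUBIC)
cv2.imwrite("pics/f.png",np.hstack([up(t,151,193,40,40,10),up(s,232,246,50,50,8)]))
cv2.imwrite("pics/f2.png",s)
E
```

```text
(no output)
```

View pics/f.png

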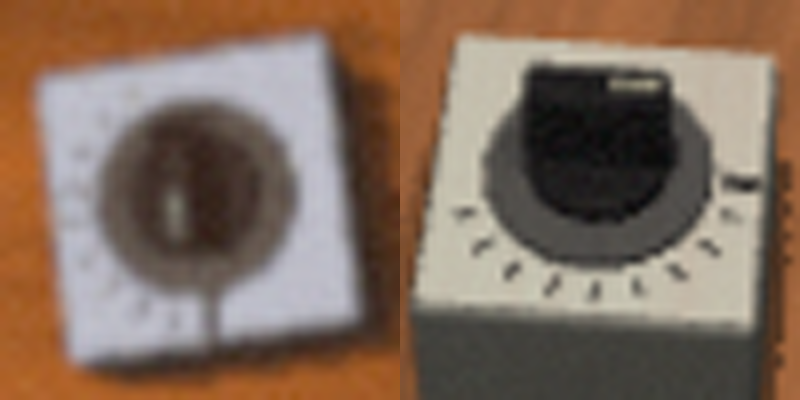

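View pics/f2.png

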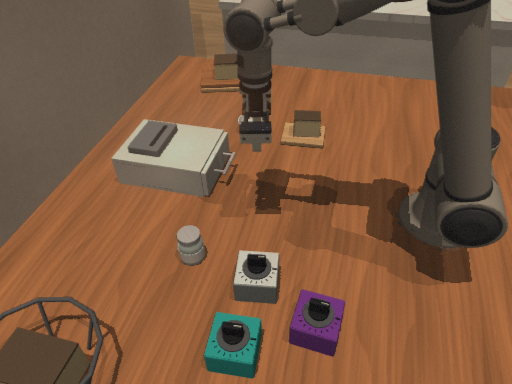

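```bash
python3 - <<'E'
from h import *
s=cv2.imread("pics/f2.png");g=cv2.cvtColor(s,cv2.COLOR_BGR2GRAY).astype(float)
# back top edge of bar (light->dark going down) sub-pixel per column
def edge(c,r0,r1,sgn,lev):
    col=g[r0:r1,c]
    for i in range(len(col)-1):
        if (col[i]-lev)*sgn>0>=(col[i+1]-lev)*sgn: return r0+i+(col[i]-lev)/(col[i]-col[i+1])
ang=lambda uv,z:(lambda P:np.degrees(np.arctan2(*(np.polyfit(P[:,0],P[:,1],1)[:1]),1)))(plane("side",np.array(uv,float),z))
uv=[(c,e) for c in range(299-50,315-0) if 249<=c<=314 and (e:=edge(c,251,258,1,110))]
uv=[u for u in uv if u[0]<=314 and u[0]>=250]
b=[u for u in uv if 250<=u[0]<=313]
b=[u for u in b if u[0]<=232+82]
# bar spans cols 232+528/8=298 ->no: crop x offset 232 => 400px panel starts at 400
c0,c1=232+(535-400)//8,232+(660-400)//8
b=[(c,e) for c in range(c0,c1+1) if (e:=edge(c,250,258,1,110))]; print("bar back edge",b,ang(b,114))
k0,k1=232+(470-400)//8,232+(765-400)//8
f=[(c,e) for c in range(k0,k1) if (e:=edge(c,278,292,1,140))]; print("box front edge",f[:2],f[-2:],ang(f,70))
r=[(c,e) for c in range(k0,k1) if (e:=edge(c,247,258,-1,185))]; print("back edge",ang(r,70))
# pointer centroid and known axis
np.set_printoptions(linewidth=200);print(g[252:262,244:270].astype(int))
t=bot.capture("top");G=cv2.cvtColor(t,cv2.COLOR_RGB2GRAY).astype(float)
sub=G[208:220,164:174];print(sub.astype(int))
# top pointer: column centroid per row -> direction at z=114
P=[]
for rr in range(210,218):
    row=G[rr,166:172];w=np.clip(row-np.sort(row)[2]-5,0,None)
    if w.sum()>15:P.append((166+(w*np.arange(6)).sum()/w.sum(),rr))
Q=plane("top",np.array(P),114);print(P,np.degrees(np.arctan(np.polyfit(Q[:,0],Q[:,1],1)[0])),Q.mean(0))
E
```

```text
bar back edge [(248, np.float64(253.7846153846154)), (249, np.float64(253.5421686746988)), (250, np.float64(253.53086419753086)), (251, np.float64(253.7741935483871)), (252, np.float64(253.83673469387756)), (253, np.float64(253.8)), (254, np.float64(253.80612244897958)), (255, np.float64(253.88636363636363)), (256, np.float64(253.89655172413794)), (257, np.float64(253.90697674418604)), (258, np.float64(253.90697674418604)), (259, np.float64(254.2826086956522)), (260, np.float64(254.21875)), (261, np.float64(254.18571428571428)), (262, np.float64(254.46341463414635)), (263, np.float64(254.5375)), (264, np.float64(254.525))] 9.405451325425343
box front edge [(240, np.float64(283.6849315068493)), (241, np.float64(283.796875))] [(275, np.float64(286.30434782608694)), (276, np.float64(279.1666666666667))] 9.36703362147829
back edge 7.202579615049645
[[191 189 189 189 188 187 186 190 189 187 186 186 186 186 185 184 179 180 178 179 178 177 178 177 162 159]
 [190 189 188 189 161 155 153 182 192 190 189 188 188 188 188 188 185 185 185 188 187 187 187 186 185 185]
 [190 191 188 164  96  72  72
[... 896 characters left out ...]
  44  39  47  55]
 [ 64  55  48  51  62  53  41  37  43  47]
 [ 65  58  58  59  70  56  45  37  40  48]
 [ 61  56  48  69  96  73  46  40  44  49]
 [ 60  59  59  84 119  78  43  44  34  47]
 [ 70  59  57  74 112  77  51  36  45  47]
 [ 71  61  54  76 105  80  51  38  39  46]
 [ 79  62  58  68  86  72  51  36  40  41]
 [ 87  79  61  59  63  57  49  44  45  48]
 [ 92  88  82  72  67  66  60  65  69  70]
 [100  94  89  90  87  88  86  91  90  88]]
[(np.float64(168.0506329113924), 212), (np.float64(167.93258426966293), 213), (np.float64(168.03896103896105), 214), (np.float64(168.04761904761904), 215), (np.float64(168.1081081081081), 216)] 3.38492884982226 [428.38330103 333.7917509  114.        ]
```

The bar lies at 9.4° against the box's 9.1–9.4°, so the knob is at zero. The full side view shows the drawer flush and the jar and cheese in place. The bowl is hidden behind the raised gripper, which never went near it.

```bash
python3 -c "
from plant import bot
print(bot.close_job())"
```

```text
the job is handed in; nothing more can be done
None
```

The job is handed in: the drawer snapped home and stayed flush, the label counter's knob is back at its zero stop, and the gripper let go with the cheese, jar and bowl untouched.

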